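# Change the filter cartridge on the bench vacuum pump

### The arm

A 6-joint arm with a two-finger parallel gripper is mounted at the origin on the work surface. World frame = base frame: x ahead of the robot, y to its left, z up, the work surface at z = 0. Lengths are in m, angles in rad, forces in N, time in s.
With the tool pointing down it reaches from about 0.35 to 0.775 m from the base axis. Payload 7.3 kg.
Tool frame: the origin (TCP) lies at the very end of the fingers, on their centre line; the grasp point (between the pads) lies 19 mm behind it (robot.tcp_to_grasp is the z of the grasp point in the tool frame, in m); z points along the fingers, y is the line along which they close (so a half turn about z gives the same grasp; the last joint's range is limited). The gripper opens to 92 mm and grips with 3 to 60 N. Pads are 19 mm wide; open, the fingers measure 130 mm over their backs; the gripper's body (75 mm by 190 mm) begins 47 mm behind the grasp point.
Start: joints at [-1.377, 0.342, 1.524, -0, 1.275, -0.146], TCP at [0.175, -0.495, 0.227] pointing down, gripper open.
Joint ranges: [-2.53, 2.53], [-0.77, 2.02], [0.04, 2.7], [-1, 4.14], [0.28, 2.66], [-3.11, 3.11]. Speed limits (rad/s): [2.57, 2.57, 3.14, 3.14, 3.14, 3.14].

### API

Orientations are given as [roll, pitch, yaw] about the fixed x, y, z axes, in that order (R = Rz(yaw) Ry(pitch) Rx(roll)).
In Python, from cell import monitor, read_camera, get_calibration, job, robot gives the robot as it stands. The module is installed in compiled form; this text tells all that it offers.
- The arm moves only by the tool send_rows, never from a script. Its argument "targets" is a list of rows, each an object with "translation": the shift along the tool's x, y, z in cm, a list of three; "spin": the turn about the tool's z in degrees; "jaw": the opening, from 0 (shut) to 1 (fully open). A call has exactly 5 rows; each row is the pose to reach, as a shift and turn from the pose commanded when the call began, along the tool's axes at that moment; what a row does not reach only later rows make up. A row lasts 1/10 s, in which the tool goes at most 50 mm and 8.59 degrees, less where a joint would pass 70% of its speed; a pose out of reach is approached as far as the arm can. A call with a gripper value outside its range is refused whole. The fingers move at their own pace and stop on an object; "force" is the grip in N (left out, the last holds). Time passes only in rows, so rows that repeat a pose let the fingers close, or fill a call up. It gives the time, the measured TCP pose, the force, the opening and the grip force at its end, in the units of the state.
- monitor.observe(): the state, without advancing time (a new reading comes with each control period).
- read_camera(name): name is "scene" or "top" or "wrist"; returns (picture, depth): 400x640x3 uint8, red, green, blue; 400x640 float32, m along the optical axis (not along the pixel's ray), 0 where there is no reading.
- get_calibration(name): a dict with "intrinsics" (3x3 intrinsics, pixels), "origin" and "orientation" of the camera in the world; the wrist camera has in their place "hand_eye" (4x4, takes a point from camera to tool coordinates, whose origin is the TCP and whose axes are the flange's). Camera axes: x right, y up, looking along -z (the intrinsics and any distortion apply to the point x, -y, -z); pixel columns grow to the right and rows downward; lengths in m; the calibration is good to about 2 mm. A picture is of the moment at which its call begins: read the wrist's pose just before it. get_calibration takes no time and is no camera call.
- job.hand_in(): hands the job in; it is judged then, once.
The state is a dict: "time": time; "qpos": joint angles; "qvel": joint speeds; "joint_efforts": joint torques, N m; "tool_pos": TCP position; "tool_rot": TCP orientation; "contact_force": force on the tool from outside, world axes, zero at the start; "torque": the same for the moment, N m; "opening": finger opening in m; "grip_force": force on a finger pad.
Only numpy, scipy, OpenCV 4.12 (cv2) and the standard library are available. Lean on these libraries where they do the work, as an engineer would, in place of code of your own. Each camera call takes 0.05 s, during which the arm holds its last target. There are 200 camera calls.

### The job

Change the filter on the small vacuum pump: pinch the used filter's release button in and keep it in while you work the filter up off the stem with gentle back-and-forth twists, because its O-ring sticks and a hard straight pull would lift the pump, which must stay standing where it is. Stand the used filter upright on the rubber mat beside the new one, then fit the new filter on the stem in the same gentle way until it is fully home and its button has sprung out again. Leave the tube rack, the dishes and the bottle where they are.

Things in the scene. Friction and masses are not known exactly. Their poses are not given: they have to be found in the camera images.
- pump: small white bench vacuum pump, case 200 (x) x 160 (y) x 85 mm high, 1.75 kg, loose on four rubber feet: an upward pull of about 17 N lifts it. A well 73 mm wide and 50 mm deep in the middle of its top holds the steel stem. Round gauge and black switch on its -x face. Origin: centre of the underside at bench level, on the stem's axis; z up
- stem: upright steel stem fixed in the pump's well: shoulder 28 mm wide, shaft 16 mm in diameter and 26 mm tall, neck 9 mm tall, then a head 16 mm wide tapering to the top, 44 mm above the shoulder. Origin: centre of the shoulder's top face, 70 mm above the bench; z up. A filter is home when its hub sits on the shoulder; its underside is then 30 mm below this origin
- oring (a point): rubber O-ring round the foot of the stem's shaft, 4.5 mm above the shoulder. It grips a filter's bore over the last 6 mm or so above home: straight on or off takes roughly 20 to 30 N, but while the filter is turned to and fro (about 0.3 rad each way) some 10 to 13 N moves it 0.3 to 3 mm a stroke
- used_filter: used filter, clipped home on the stem at the start: white cartridge 60 mm in diameter, 56 mm tall, hollow below, grip block on top; 0.14 to 0.24 kg. Origin: centre of the underside; z up its axis, +y towards its button. Its bore (17.6 mm, from 30 to 56 mm up) slips over the stem at any turn. A catch grips under the stem's head unless the button is in
- used_filter_grip (a point): point on the axis in the middle of the used filter's square grip block, 79 mm above the underside. The block is 30 x 30 mm, 56 to 90 mm above the underside. Its +y face carries the black release button (13 wide, 14 high, 68 to 82 mm up, proud by 4 mm); its -y face is plain: a pinch from above along y holds the button in
- used_filter_button (a joint): used filter's button: 0 sprung out, 0.004 m fully in (flush). Spring 5 N at first, 8 N fully in; squeeze with 15 N or more (35 N does no harm). The catch lets go at 0.0033 m. On the stem the button springs out fully only if the filter is home within 1 mm; otherwise it stays 2 mm or more in
- new_filter: new filter, the same part as the used one, standing upright on the mat at the start: white cartridge 60 mm in diameter, 56 mm tall, grip block on top to 90 mm; 0.14 to 0.22 kg. Origin: centre of the underside; z up its axis, +y towards its button. Same bore and catch as the used one
- new_filter_grip (a point): point on the axis in the middle of the new filter's square grip block, 79 mm above the underside. The block is 30 x 30 mm, 56 to 90 mm above the underside. Its +y face carries the black release button (13 wide, 14 high, 68 to 82 mm up, proud by 4 mm); its -y face is plain: a pinch from above along y holds the button in
- new_filter_button (a joint): new filter's button: 0 sprung out, 0.004 m fully in (flush). Spring 5 N at first, 8 N fully in; squeeze with 15 N or more (35 N does no harm). The catch lets go at 0.0033 m. On the stem the button springs out fully only if the filter is home within 1 mm; otherwise it stays 2 mm or more in
- mat: thin black rubber mat 180 (x) x 300 (y) x 3 mm, fixed on the bench; origin: centre of its underside. The new filter stands up to 30 mm from its middle in x and 80 mm in y, so there is room for the used one 110 mm away from it along y, towards the longer free end
- tube_rack: white rack 70 x 130 mm with red-capped tubes, 94 mm tall; bystander; origin: centre of its underside
- dishes: stack of three pink Petri dishes, 93 mm wide, 42 mm tall; bystander; origin: centre of its underside
- bottle: white bottle with a blue cap, 68 mm wide, about 150 mm tall; bystander; origin: centre of its underside
There are look-alikes about, which are no part of the job. What is shaped like the new_filter but orange is not meant.

How it is judged:
By the outcome, as a careful person would: the job done as asked, in the order asked, and still so for the second after the job is handed in, with the robot touching nothing.
It also fails if it takes over 72 s, if anything falls off the work surface, if the arm or the gripper's body presses on something with over 40 N, if the wrist force passes 120 N, or if a joint passes its speed limit or range.

## Working session

There is one attempt and no reset: what is moved stays moved. The work goes in short steps, Python scripts to look and compute and a tool call to move; the robot and the scene stay as the last step left them, time stands still between calls to the robot, and variables do not carry over. Pictures are saved under pics/ and viewed, at most 10 in all, crops included, and the job is handed in when it is done.

Besides the shell and the picture viewer there is one more tool, called by a JSON object that holds its "api" and its "payload", one argument or row to a line. send_rows: Moves the arm, as the interface text tells. Its arguments: {"type":"object","properties":{"targets":{"type":"array"},"force":{"type":"number"}},"required":["targets"]}

```bash
mkdir -p pics; cat > h.py <<'E'
import numpy as np, cv2
from scipy.spatial.transform import Rotation as R
from cell import monitor, read_camera, get_calibration, job, robot
def cam(name,st=None):
    c=get_calibration(name); 
    if 'hand_eye' in c:
        st=st or monitor.observe(); T=np.eye(4); T[:3,:3]=R.from_euler('xyz',st['tool_rot']).as_matrix(); T[:3,3]=st['tool_pos']
        return np.array(c['intrinsics']),T@np.array(c['hand_eye'])
    T=np.eye(4); o=np.array(c['orientation']); T[:3,:3]=o if o.shape==(3,3) else R.from_euler('xyz',o).as_matrix(); T[:3,3]=c['origin']
    return np.array(c['intrinsics']),T
def cloud(d,K,T):
    v,u=np.mgrid[:d.shape[0],:d.shape[1]]
    p=np.stack([(u-K[0,2])/K[0,0]*d,-(v-K[1,2])/K[1,1]*d,-d],-1)
    return p@T[:3,:3].T+T[:3,3]
E
python3 - <<'E'
from h import *
print(monitor.observe())
for n in ['top','scene','wrist']:
    st=monitor.observe(); K,T=cam(n,st); im,d=read_camera(n)
    np.savez(f'pics/{n}0.npz',im=im,d=d,K=K,T=T); cv2.imwrite(f'pics/{n}0.png',im[...,::-1])
    print(n,get_calibration(n))
E
```

```text
{'time': 0.0, 'qpos': array([-1.37700645e+00,  3.42705198e-01,  1.52501645e+00, -4.02935435e-05,
        1.27540053e+00, -1.45996494e-01]), 'qvel': array([ 0.00071909, -0.00046419, -0.00066042,  0.00166676, -0.00185027,
        0.0010584 ]), 'joint_efforts': array([ 4.81965380e-04, -4.31234729e+01, -2.44219548e+01,  7.16570509e-02,
        5.58310084e-02, -1.18503563e-04]), 'tool_pos': array([ 0.17490627, -0.49457331,  0.22605426]), 'tool_rot': array([-3.14007380e+00, -1.84391189e-04,  3.39797993e-01]), 'contact_force': array([ 0.16704756, -0.16119053,  0.32793429]), 'torque': array([ 0.01222021,  0.06005643, -0.02817035]), 'grip_force': 0.0, 'opening': 0.09183152708223384}
top {'intrinsics': array([[461.45538067,   0.        , 330.87515749],
       [  0.        , 461.45538067, 198.86348657],
       [  0.        ,   0.        ,   1.        ]]), 'origin': array([0.34484033, 0.01738936, 1.5385762 ]), 'orientation': array([ 0.11940314,  0.00875518, -1.58337276])}
scene {'intrinsics': array([[514.35072528,   0.        , 323.09148103],
       [  0.        , 514.35072528, 197.75046277],
       [  0.        ,   0.        ,   1.        ]]), 'origin': array([1.30901325, 0.36501588, 0.9606261 ]), 'orientation': array([ 0.79337681, -0.0056473 ,  1.98052788])}
wrist {'intrinsics': array([[334.77237401,   0.        , 321.62759227],
       [  0.        , 334.77237401, 192.82931097],
       [  0.        ,   0.        ,   1.        ]]), 'hand_eye': array([[ 1.03326804e-03,  9.54125149e-01,  2.99406299e-01,
         8.22438556e-02],
       [ 9.99999452e-01, -9.34864462e-04, -4.71899810e-04,
         8.64537562e-04],
       [-1.70347168e-04,  2.99406623e-01, -9.54125592e-01,
        -1.58046436e-01],
       [ 0.00000000e+00,  0.00000000e+00,  0.00000000e+00,
         1.00000000e+00]])}
```

View pics/top0.png

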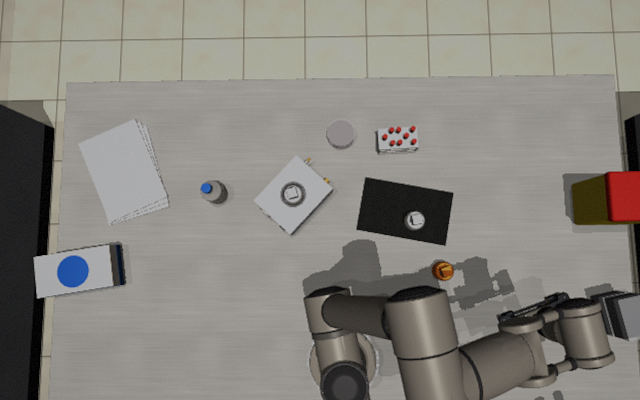

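View pics/scene0.png

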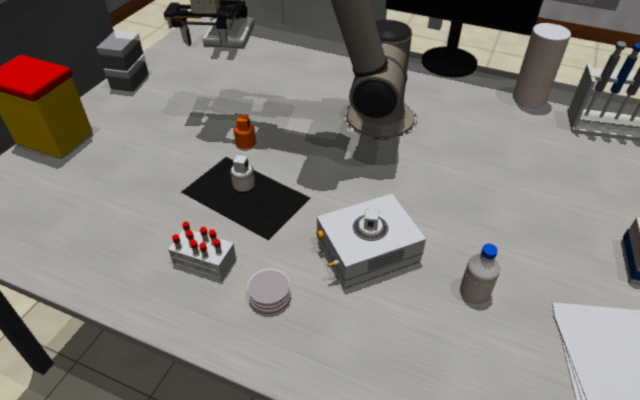

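The top view shows the pump's used filter at about (292,194), the new filter on the mat at (415,220), and the orange look-alike at (443,270). The scene view shows them at (371,218), (242,175) and (244,132). The next step is to measure these from depth and enlarge both filters.

```bash
python3 - <<'E'
from h import *
z=np.load('pics/top0.npz'); P=cloud(z['d'],z['K'],z['T']); im=z['im']
for n,(u,v) in dict(used=(292,194),new=(415,220),orange=(443,270),bench=(250,260)).items():
    print(n,P[v,u].round(4))
def sel(c,lo,hi,r=0.04):
    m=(abs(P[...,2]-(lo+hi)/2)<(hi-lo)/2)&(np.hypot(P[...,0]-c[0],P[...,1]-c[1])<r)
    return P[m]
for n,(u,v),lo,hi in [('used',(292,194),.115,.15),('new',(415,220),.078,.11)]:
    q=sel(P[v,u],lo,hi,.03); print(n,len(q),q.mean(0).round(4),np.median(q[:,2]).round(4), cv2.minAreaRect((q[:,:2]*1000).astype(np.float32)))
# mat: dark pixels
m=(im.max(2)<40)&(abs(P[...,2])<.02)&(P[...,0]>.3)&(P[...,0]<.7)&(P[...,1]<0.0)&(P[...,1]>-.35)
print('mat',m.sum(),cv2.minAreaRect((P[m][:,:2]*1000).astype(np.float32)))
q=sel(P[194,292],.075,.095,.14); print('pump',cv2.minAreaRect((q[:,:2]*1000).astype(np.float32)),np.median(q[:,2]))
a=[cv2.resize(im[v-40:v+40,u-40:u+40],(400,400),interpolation=cv2.INTER_CUBIC) for u,v in [(292,194),(415,220)]]
cv2.imwrite('pics/crop1.png',np.hstack(a)[...,::-1])
E
```

```text
used [0.5312 0.1475 0.1262]
new [ 0.4479 -0.2342  0.0969]
orange [ 0.2923 -0.3156  0.0945]
bench [ 0.3294  0.2996 -0.0041]
used 103 [0.5373 0.1497 0.1291] 0.1296 ((539.6533813476562, 150.38392639160156), (33.968727111816406, 29.875938415527344), 14.320396423339844)
new 107 [ 0.4522 -0.2384  0.0912] 0.092 ((452.6831970214844, -238.12599182128906), (30.172033309936523, 35.33266830444336), 7.676250457763672)
mat 4109 ((486.65753173828125, -217.36570739746094), (296.344970703125, 177.88880920410156), 79.09930419921875)
pump ((535.4498901367188, 151.85362243652344), (162.73294067382812, 206.57467651367188), 46.750396728515625) 0.08462498669644924
```

View pics/crop1.png

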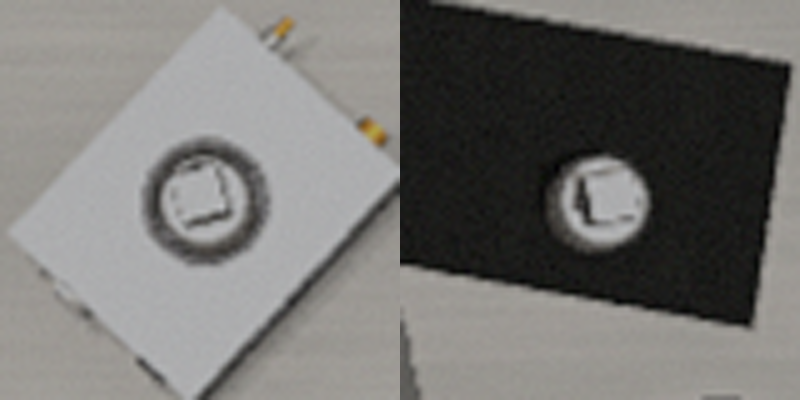

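The left crop shows the used block, turned about 20° in the picture, with dark edges at its bottom (210,220) and top. The right crop shows the new filter with its black button on the left at (583,195), which is world +y. I'll go to hover over the new filter first, then over the pump.

```bash
cat >> h.py <<'E'
def plan(p,yaw=None):
    s=monitor.observe(); r=R.from_euler('xyz',s['tool_rot']); y0=s['tool_rot'][2]
    d=r.inv().apply(np.array(p)-s['tool_pos'])*100
    print('t%.2f'%s['time'],s['tool_pos'].round(4),'yaw %.1f'%np.degrees(y0),'shift cm',d.round(2),'spin', None if yaw is None else round(y0*57.2958-yaw,1),'q',s['qpos'].round(2),'op',s['opening'].round(4),'F',s['contact_force'].round(1))
E
python3 -c "
from h import *
plan([.45,-.236,.20],20)"
```

```text
Traceback (most recent call last):
  File "h.py", line 18, in plan
    print('t%.2f'%s['time'],s['tool_pos'].round(4),'yaw %.1f'%np.degrees(y0),'shift cm',d.round(2),'spin', None if yaw is None else round(y0*57.2958-yaw,1),'q',s['qpos'].round(2),'op',s['opening'].round(4),'F',s['contact_force'].round(1))
                                                                                                                                                                                        ^^^^^^^^^^^^^^^^^^
AttributeError: 'float' object has no attribute 'round'
```

```bash
sed -i "s/s\['opening'\].round(4)/round(s['opening'],4)/" h.py
python3 -c "
from h import *
plan([.45,-.236,.20],20)"
```

```text
t0.15 [ 0.1749 -0.4947  0.2262] yaw 19.5 shift cm [ 34.56 -15.22   2.64] spin -0.5 q [-1.38  0.34  1.52 -0.    1.28 -0.15] op 0.0919 F [-0.6 -0.   0.4]
```

{"api": "send_rows", "payload": {
  "targets": [
    {"translation": [4.5,-2,0],"spin": 0,"jaw": 1},
    {"translation": [9,-4,0],"spin": 0,"jaw": 1},
    {"translation": [13.5,-6,0.5],"spin": 0,"jaw": 1},
    {"translation": [18,-8,1],"spin": 0,"jaw": 1},
    {"translation": [22.5,-10,1.5],"spin": 0,"jaw": 1}
  ]
}}

```text
time: 0.65
tool_pos: [0.3548, -0.3241, 0.2115]
tool_rot: [3.142, -0.0, 0.339]
contact_force: [1.2, -0.9, -0.1]
opening: 0.0917
grip_force: 0.0
```

{"api": "send_rows", "payload": {
  "targets": [
    {"translation": [4,-2,0.3],"spin": 0,"jaw": 1},
    {"translation": [8,-4,0.6],"spin": 0,"jaw": 1},
    {"translation": [12,-5.2,1.1],"spin": 0,"jaw": 1},
    {"translation": [12,-5.2,1.1],"spin": 0,"jaw": 1},
    {"translation": [12,-5.2,1.1],"spin": 0,"jaw": 1}
  ]
}}

```text
time: 1.15
tool_pos: [0.4498, -0.236, 0.2002]
tool_rot: [-3.141, 0.001, 0.342]
contact_force: [-0.6, -0.9, -0.2]
opening: 0.0917
grip_force: 0.0
```

```bash
cat >> h.py <<'E'
def wrist(tag,top,c,r=.03,view=True):
    st=monitor.observe(); K,T=cam('wrist',st); im,d=read_camera('wrist'); P=cloud(d,K,T)
    m=(abs(P[...,2]-top)<.006)&(np.hypot(P[...,0]-c[0],P[...,1]-c[1])<r)
    m=cv2.morphologyEx(m.astype(np.uint8),cv2.MORPH_OPEN,np.ones((5,5)))>0
    q=P[m]; print('n',m.sum(),'z',np.median(q[:,2]).round(4) if len(q) else None,cv2.minAreaRect((q[:,:2]*1000).astype(np.float32)) if len(q) else '')
    np.savez(f'pics/{tag}.npz',im=im,d=d,K=K,T=T); cv2.imwrite(f'pics/{tag}.png',im[...,::-1])
    return im,P
E
python3 - <<'E'
from h import *
wrist('w1',.093,(.45,-.236),.035)
plan([.535,.15,.23],110)
E
```

```text
n 1250 z 0.0928 ((451.2176513671875, -239.56190490722656), (30.47798728942871, 29.994956970214844), 8.781858444213867)
t1.20 [ 0.4492 -0.2367  0.2005] yaw 19.5 shift cm [ 21.   -33.59  -2.96] spin -90.5 q [-0.64  0.33  1.61 -0.    1.2   0.59] op 0.0916 F [-1.3 -0.1  0.6]
```

View pics/w1.png

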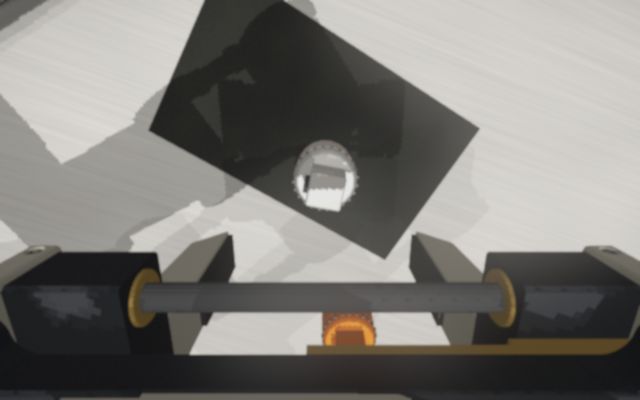

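The new filter stands at (0.451, -0.240) with yaw about 9°. Its black button is at pixel (305,185), on the +y side. Now to hover over the pump.

{"api": "send_rows", "payload": {
  "targets": [
    {"translation": [2.4,-3.8,-0.6],"spin": -8,"jaw": 1},
    {"translation": [4.8,-7.6,-1.2],"spin": -16,"jaw": 1},
    {"translation": [7.2,-11.4,-1.8],"spin": -24,"jaw": 1},
    {"translation": [9.6,-15.2,-2.4],"spin": -32,"jaw": 1},
    {"translation": [11.9,-19.1,-3.0],"spin": -40,"jaw": 1}
  ]
}}

```text
time: 1.7
tool_pos: [0.4979, -0.017, 0.2313]
tool_rot: [3.141, 0.0, 1.041]
contact_force: [0.3, 0.4, -0.5]
opening: 0.0913
grip_force: 0.0
```

{"api": "send_rows", "payload": {
  "targets": [
    {"translation": [4.1,-1.3,0],"spin": -8,"jaw": 1},
    {"translation": [8.2,-2.6,0],"spin": -16,"jaw": 1},
    {"translation": [12.3,-3.9,0],"spin": -24,"jaw": 1},
    {"translation": [16.3,-5.3,0],"spin": -32,"jaw": 1},
    {"translation": [16.3,-5.3,0],"spin": -40,"jaw": 1}
  ]
}}

```text
time: 2.2
tool_pos: [0.5357, 0.1531, 0.2306]
tool_rot: [3.141, -0.001, 1.744]
contact_force: [-0.6, -0.8, -0.2]
opening: 0.0916
grip_force: 0.0
```

{"api": "send_rows", "payload": {
  "targets": [
    {"translation": [0,0,0],"spin": -8,"jaw": 1},
    {"translation": [0,0,0],"spin": -8,"jaw": 1},
    {"translation": [0,0,0],"spin": -8,"jaw": 1},
    {"translation": [0,0,0],"spin": -8,"jaw": 1},
    {"translation": [0,0,0],"spin": -8,"jaw": 1}
  ]
}}

```text
time: 2.7
tool_pos: [0.5354, 0.1497, 0.2308]
tool_rot: [3.141, 0.0, 1.873]
contact_force: [-0.3, 0.4, 0.3]
opening: 0.0919
grip_force: 0.0
```

```bash
python3 - <<'E'
from h import *
im,P=wrist('w2',.13,(.535,.151),.035)
m=(abs(P[...,2]-.085)<.005)&(np.hypot(P[...,0]-.535,P[...,1]-.151)<.14)
print(cv2.minAreaRect((P[m][:,:2]*1000).astype(np.float32)))
plan([.535,.151,.10],110)
cv2.imwrite('pics/w2c.png',cv2.resize(im[100:280,200:440],(720,540),interpolation=cv2.INTER_CUBIC)[...,::-1])
E
```

```text
n 1318 z 0.1299 ((535.5294799804688, 152.00210571289062), (29.954212188720703, 30.266746520996094), 16.014305114746094)
((533.299072265625, 153.2392578125), (160.66429138183594, 206.4461669921875), 46.7502326965332)
t2.75 [0.5354 0.1499 0.2308] yaw 107.4 shift cm [ 0.12 -0.   13.08] spin -2.6 q [ 0.14  0.4   1.43 -0.    1.31 -0.17] op 0.0918 F [-0.   1.2  0.2]
```

View pics/w2c.png

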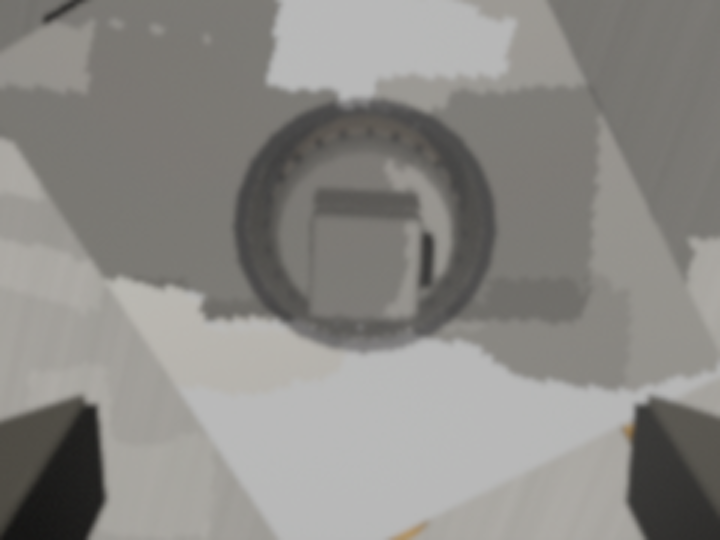

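The used filter's button shows at crop pixel (427,260), which is the tool's +y side. The block is centred at (0.5355, 0.152) with yaw 106°. I'll descend and pinch.

{"api": "send_rows", "payload": {
  "targets": [
    {"translation": [0.2,0,3],"spin": 1.4,"jaw": 1},
    {"translation": [0.2,0.1,6],"spin": 1.4,"jaw": 1},
    {"translation": [0.2,0.1,9],"spin": 1.4,"jaw": 1},
    {"translation": [0.2,0.1,11.5],"spin": 1.4,"jaw": 1},
    {"translation": [0.2,0.1,13],"spin": 1.4,"jaw": 1}
  ]
}}

```text
time: 3.25
tool_pos: [0.5346, 0.1523, 0.0986]
tool_rot: [-3.139, -0.0, 1.85]
contact_force: [-0.1, -0.7, 0.2]
opening: 0.0917
grip_force: 0.0
```

{"api": "send_rows", "payload": {
  "force": 35,
  "targets": [
    {"translation": [0,0,0],"spin": 0,"jaw": 0.5},
    {"translation": [0,0,0],"spin": 0,"jaw": 0.4},
    {"translation": [0,0,0],"spin": 0,"jaw": 0.3},
    {"translation": [0,0,0],"spin": 0,"jaw": 0.2},
    {"translation": [0,0,0],"spin": 0,"jaw": 0.2}
  ]
}}

```text
time: 3.75
tool_pos: [0.5361, 0.1526, 0.1015]
tool_rot: [3.14, 0.0, 1.851]
contact_force: [-0.3, 0.2, -0.2]
opening: 0.0562
grip_force: 0.0
```

```bash
python3 - <<'E'
from h import *
plan([.5355,.152,.10],106); s=monitor.observe(); print(s['grip_force'],s['torque'])
E
```

```text
t3.75 [0.5361 0.1526 0.1015] yaw 106.1 shift cm [-0.04 -0.07  0.15] spin 0.1 q [ 0.14  0.53  1.6  -0.    1.01 -0.14] op 0.0562 F [-0.3  0.2 -0.2]
0.0 [ 0.03941147 -0.15049699 -0.05777917]
```

{"api": "send_rows", "payload": {
  "force": 35,
  "targets": [
    {"translation": [0,0,0],"spin": 0,"jaw": 0.2},
    {"translation": [0,0,0],"spin": 0,"jaw": 0.2},
    {"translation": [0,0,0],"spin": 0,"jaw": 0.2},
    {"translation": [0,0,0],"spin": 0,"jaw": 0.2},
    {"translation": [0,0,0],"spin": 0,"jaw": 0.2}
  ]
}}

```text
time: 4.25
tool_pos: [0.5346, 0.1522, 0.1009]
tool_rot: [-3.139, 0.0, 1.851]
contact_force: [-4.7, -1.3, 5.6]
opening: 0.03
grip_force: 34.8
```

```bash
python3 - <<'E'
from h import *
plan([.5355,.152,.10],106); s=monitor.observe(); print(s['grip_force'],s['torque'])
E
```

```text
t4.25 [0.5346 0.1522 0.1009] yaw 106.1 shift cm [-0.05  0.08  0.09] spin 0.1 q [ 0.14  0.53  1.6  -0.    1.01 -0.14] op 0.03 F [-4.7 -1.3  5.6]
34.79283660650253 [-0.36494986  0.7046714  -0.01441391]
```

{"api": "send_rows", "payload": {
  "targets": [
    {"translation": [0,0,-0.05],"spin": 8.5,"jaw": 0.2},
    {"translation": [0,0,-0.1],"spin": 17,"jaw": 0.2},
    {"translation": [0,0,-0.1],"spin": 8.5,"jaw": 0.2},
    {"translation": [0,0,-0.1],"spin": 0,"jaw": 0.2},
    {"translation": [0,0,-0.1],"spin": -8.5,"jaw": 0.2}
  ]
}}

```text
time: 4.75
tool_pos: [0.5348, 0.1522, 0.1011]
tool_rot: [-3.139, -0.0, 2.005]
contact_force: [-2.0, -1.6, -1.4]
opening: 0.0298
grip_force: 34.9
```

```bash
python3 - <<'E'
from h import *
plan([.5355,.152,.10],106); s=monitor.observe(); print(s['grip_force'],s['torque'])
E
```

```text
t4.75 [0.5348 0.1522 0.1011] yaw 114.9 shift cm [-0.05  0.06  0.11] spin 8.9 q [ 0.14  0.53  1.6  -0.    1.01 -0.29] op 0.0298 F [-2.  -1.6 -1.4]
34.915582090616226 [-0.27193231  0.1579546  -0.32584794]
```

{"api": "send_rows", "payload": {
  "targets": [
    {"translation": [0,0,-0.05],"spin": -8.5,"jaw": 0.2},
    {"translation": [0,0,-0.1],"spin": 0,"jaw": 0.2},
    {"translation": [0,0,-0.13],"spin": 8.5,"jaw": 0.2},
    {"translation": [0,0,-0.13],"spin": 17,"jaw": 0.2},
    {"translation": [0,0,-0.13],"spin": 25.5,"jaw": 0.2}
  ]
}}

```text
time: 5.25
tool_pos: [0.5345, 0.1524, 0.1019]
tool_rot: [-3.138, 0.001, 1.549]
contact_force: [-0.5, 0.2, -3.8]
opening: 0.0295
grip_force: 34.7
```

{"api": "send_rows", "payload": {
  "targets": [
    {"translation": [0,0,0],"spin": -8.5,"jaw": 0.2},
    {"translation": [0,0,0],"spin": -17,"jaw": 0.2},
    {"translation": [0,0,0],"spin": -25.5,"jaw": 0.2},
    {"translation": [0,0,0],"spin": -34,"jaw": 0.2},
    {"translation": [0,0,0],"spin": -34,"jaw": 0.2}
  ]
}}

```text
time: 5.75
tool_pos: [0.5345, 0.1524, 0.1022]
tool_rot: [-3.139, -0.001, 2.15]
contact_force: [-2.7, -0.5, -2.9]
opening: 0.0296
grip_force: 34.7
```

{"api": "send_rows", "payload": {
  "targets": [
    {"translation": [0,0,-0.05],"spin": 8.5,"jaw": 0.2},
    {"translation": [0,0,-0.1],"spin": 17,"jaw": 0.2},
    {"translation": [0,0,-0.15],"spin": 25.5,"jaw": 0.2},
    {"translation": [0,0,-0.15],"spin": 34,"jaw": 0.2},
    {"translation": [0,0,-0.15],"spin": 25.5,"jaw": 0.2}
  ]
}}

```text
time: 6.25
tool_pos: [0.5344, 0.1525, 0.1034]
tool_rot: [-3.138, -0.0, 1.689]
contact_force: [-2.1, -1.3, -3.7]
opening: 0.03
grip_force: 35.0
```

{"api": "send_rows", "payload": {
  "targets": [
    {"translation": [0,0,0],"spin": -8.5,"jaw": 0.2},
    {"translation": [0,0,0],"spin": -17,"jaw": 0.2},
    {"translation": [0,0,0],"spin": -25.5,"jaw": 0.2},
    {"translation": [0,0,0],"spin": -17,"jaw": 0.2},
    {"translation": [0,0,0],"spin": -8.5,"jaw": 0.2}
  ]
}}

```text
time: 6.75
tool_pos: [0.5348, 0.152, 0.104]
tool_rot: [-3.139, 0.001, 1.842]
contact_force: [-2.7, -0.7, -1.5]
opening: 0.0303
grip_force: 34.7
```

```bash
python3 - <<'E'
from h import *
plan([.5355,.152,.10],106); s=monitor.observe(); print(s['grip_force'],s['torque'])
E
```

```text
t6.75 [0.5348 0.152  0.104 ] yaw 105.5 shift cm [-0.02  0.07  0.4 ] spin -0.5 q [ 0.14  0.52  1.6  -0.    1.02 -0.13] op 0.0303 F [-2.7 -0.7 -1.5]
34.676615595817566 [-0.37541998  0.41539503  0.29738849]
```

{"api": "send_rows", "payload": {
  "targets": [
    {"translation": [0,0,-0.05],"spin": 8.5,"jaw": 0.2},
    {"translation": [0,0,-0.1],"spin": 17,"jaw": 0.2},
    {"translation": [0,0,-0.15],"spin": 8.5,"jaw": 0.2},
    {"translation": [0,0,-0.18],"spin": 0,"jaw": 0.2},
    {"translation": [0,0,-0.18],"spin": -8.5,"jaw": 0.2}
  ]
}}

```text
time: 7.25
tool_pos: [0.5348, 0.1524, 0.1063]
tool_rot: [-3.14, -0.0, 2.001]
contact_force: [-3.5, -0.4, 3.6]
opening: 0.03
grip_force: 34.8
```

{"api": "send_rows", "payload": {
  "targets": [
    {"translation": [0,0,-0.05],"spin": -8.5,"jaw": 0.2},
    {"translation": [0,0,-0.1],"spin": 0,"jaw": 0.2},
    {"translation": [0,0,-0.15],"spin": 8.5,"jaw": 0.2},
    {"translation": [0,0,-0.18],"spin": 17,"jaw": 0.2},
    {"translation": [0,0,-0.18],"spin": 25.5,"jaw": 0.2}
  ]
}}

```text
time: 7.75
tool_pos: [0.5353, 0.1523, 0.1079]
tool_rot: [-3.141, 0.001, 1.544]
contact_force: [-1.4, -0.9, -1.0]
opening: 0.0296
grip_force: 34.7
```

{"api": "send_rows", "payload": {
  "targets": [
    {"translation": [0,0,-0.05],"spin": -8.5,"jaw": 0.2},
    {"translation": [0,0,-0.1],"spin": -17,"jaw": 0.2},
    {"translation": [0,0,-0.15],"spin": -25.5,"jaw": 0.2},
    {"translation": [0,0,-0.18],"spin": -34,"jaw": 0.2},
    {"translation": [0,0,-0.18],"spin": -25.5,"jaw": 0.2}
  ]
}}

```text
time: 8.25
tool_pos: [0.5352, 0.1524, 0.1096]
tool_rot: [-3.14, 0.0, 2.004]
contact_force: [-1.7, -1.0, -1.8]
opening: 0.0299
grip_force: 34.7
```

```bash
python3 - <<'E'
from h import *
plan([.5355,.152,.10],106); s=monitor.observe(); print(s['grip_force'],s['torque'])
im,P=wrist('w3',.138,(.535,.151),.035)
E
```

```text
t8.25 [0.5352 0.1524 0.1096] yaw 114.8 shift cm [-0.05  0.01  0.96] spin 8.8 q [ 0.14  0.52  1.59 -0.    1.03 -0.29] op 0.0299 F [-1.7 -1.  -1.8]
34.73645746707916 [-0.31004862  0.13530149 -0.00242161]
n 3173 z 0.1385 ((533.3372802734375, 158.5447540283203), (52.26245880126953, 16.52553939819336), 24.29986572265625)
```

View pics/w3.png

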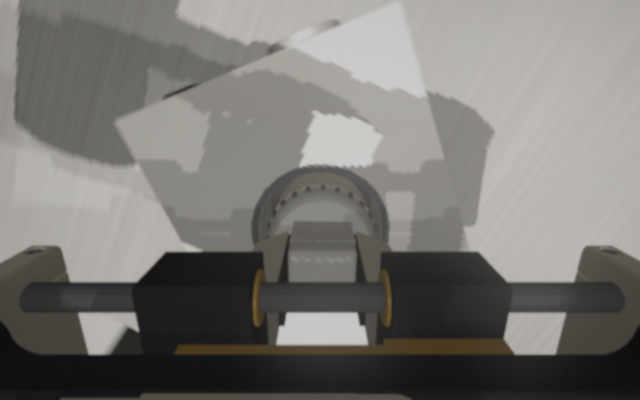

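The block is held between the pads at (320,250) and raised about 8.5 mm, so it is sliding on the stem. I'll lift on gently and check that the pump stayed down.

{"api": "send_rows", "payload": {
  "targets": [
    {"translation": [0,0,-0.2],"spin": 8.5,"jaw": 0.2},
    {"translation": [0,0,-0.4],"spin": 8.5,"jaw": 0.2},
    {"translation": [0,0,-0.6],"spin": 8.5,"jaw": 0.2},
    {"translation": [0,0,-0.8],"spin": 8.5,"jaw": 0.2},
    {"translation": [0,0,-1.0],"spin": 8.5,"jaw": 0.2}
  ]
}}

```text
time: 8.8
tool_pos: [0.5353, 0.1525, 0.1198]
tool_rot: [-3.141, 0.0, 1.853]
contact_force: [-2.6, -1.0, -3.3]
opening: 0.0299
grip_force: 34.8
```

```bash
python3 - <<'E'
from h import *
plan([.5355,.152,.205],106)
im,P=wrist('w4',.148,(.535,.151),.035)
z=np.load('pics/w2.npz');P0=cloud(z['d'],z['K'],z['T'])
for Q in (P0,P):
    m=(abs(Q[...,2]-.085)<.02)&(np.hypot(Q[...,0]-.535,Q[...,1]-.151)>.05)&(np.hypot(Q[...,0]-.535,Q[...,1]-.151)<.075)
    print(m.sum(),np.median(Q[m][:,2]))
E
```

```text
t8.80 [0.5353 0.1525 0.1198] yaw 106.1 shift cm [-0.05  0.   -8.52] spin 0.1 q [ 0.14  0.5   1.58 -0.    1.05 -0.14] op 0.0299 F [-2.6 -1.  -3.3]
n 3161 z 0.1487 ((534.4057006835938, 159.0672607421875), (52.08647918701172, 16.705066680908203), 15.144285202026367)
10914 0.08499359773469317
16944 0.0850105667042877
```

{"api": "send_rows", "payload": {
  "targets": [
    {"translation": [0,0,-1.5],"spin": 0,"jaw": 0.2},
    {"translation": [0,0,-3.2],"spin": 0,"jaw": 0.2},
    {"translation": [0,0,-5],"spin": 0,"jaw": 0.2},
    {"translation": [0,0,-7],"spin": 0,"jaw": 0.2},
    {"translation": [0,0,-9],"spin": 0,"jaw": 0.2}
  ]
}}

```text
time: 9.35
tool_pos: [0.5364, 0.1528, 0.2113]
tool_rot: [3.139, 0.0, 1.852]
contact_force: [0.5, -0.2, -1.9]
opening: 0.0299
grip_force: 34.8
```

{"api": "send_rows", "payload": {
  "targets": [
    {"translation": [-1.5,-0.8,0],"spin": 0,"jaw": 0.2},
    {"translation": [-5,-2.7,0],"spin": 0,"jaw": 0.2},
    {"translation": [-9,-4.9,0],"spin": 0,"jaw": 0.2},
    {"translation": [-13,-7.1,0],"spin": 0,"jaw": 0.2},
    {"translation": [-17,-9.3,0],"spin": 0,"jaw": 0.2}
  ]
}}

```text
time: 9.85
tool_pos: [0.4924, -0.0387, 0.2094]
tool_rot: [3.141, 0.001, 1.852]
contact_force: [0.5, -0.6, -1.4]
opening: 0.0298
grip_force: 34.8
```

{"api": "send_rows", "payload": {
  "targets": [
    {"translation": [-3.5,-1.9,0],"spin": 0,"jaw": 0.2},
    {"translation": [-6.5,-3.5,1.5],"spin": 0,"jaw": 0.2},
    {"translation": [-8.3,-4.5,3.5],"spin": 0,"jaw": 0.2},
    {"translation": [-8.3,-4.5,6],"spin": 0,"jaw": 0.2},
    {"translation": [-8.3,-4.5,8],"spin": 0,"jaw": 0.2}
  ]
}}

```text
time: 10.35
tool_pos: [0.472, -0.1302, 0.1283]
tool_rot: [-3.141, 0.0, 1.849]
contact_force: [0.7, -0.2, -1.3]
opening: 0.0299
grip_force: 34.8
```

```bash
python3 - <<'E'
from h import *
plan([.4724,-.1296,.064],106)
im,P=wrist('w5',.0,(.535,.151),.035)
E
```

```text
t10.35 [ 0.472  -0.1302  0.1283] yaw 106.0 shift cm [0.05 0.06 6.43] spin -0.0 q [-0.43  0.39  1.76 -0.    1.   -0.7 ] op 0.0299 F [ 0.7 -0.2 -1.3]
n 0 z None
```

View pics/w5.png

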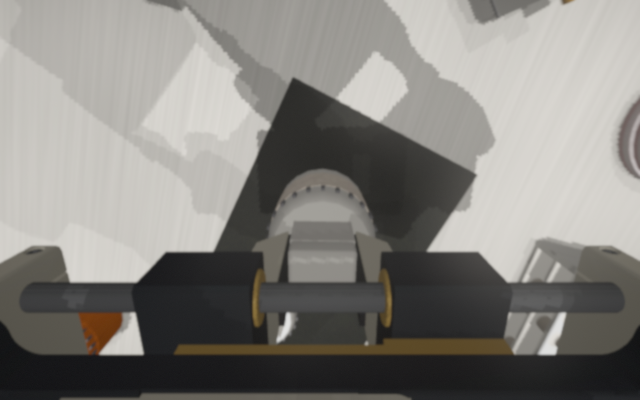

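The filter is held upright over the free end of the mat, at (320,240). I'll lower it.

{"api": "send_rows", "payload": {
  "targets": [
    {"translation": [0,0,2],"spin": 0,"jaw": 0.2},
    {"translation": [0,0,4],"spin": 0,"jaw": 0.2},
    {"translation": [0,0,5.3],"spin": 0,"jaw": 0.2},
    {"translation": [0,0,5.9],"spin": 0,"jaw": 0.2},
    {"translation": [0,0,6.2],"spin": 0,"jaw": 0.2}
  ]
}}

```text
time: 10.9
tool_pos: [0.4729, -0.129, 0.0677]
tool_rot: [-3.141, 0.0, 1.851]
contact_force: [-0.3, -0.7, -1.6]
opening: 0.0298
grip_force: 34.8
```

{"api": "send_rows", "payload": {
  "targets": [
    {"translation": [0,0,0.05],"spin": 0,"jaw": 0.2},
    {"translation": [0,0,0.1],"spin": 0,"jaw": 0.2},
    {"translation": [0,0,0.15],"spin": 0,"jaw": 0.2},
    {"translation": [0,0,0.2],"spin": 0,"jaw": 0.2},
    {"translation": [0,0,0.2],"spin": 0,"jaw": 0.2}
  ]
}}

```text
time: 11.4
tool_pos: [0.4732, -0.1288, 0.0661]
tool_rot: [3.141, 0.0, 1.851]
contact_force: [-0.3, 0.1, -2.0]
opening: 0.0301
grip_force: 34.8
```

{"api": "send_rows", "payload": {
  "targets": [
    {"translation": [0,0,0.05],"spin": 0,"jaw": 0.2},
    {"translation": [0,0,0.1],"spin": 0,"jaw": 0.2},
    {"translation": [0,0,0.15],"spin": 0,"jaw": 0.2},
    {"translation": [0,0,0.18],"spin": 0,"jaw": 0.2},
    {"translation": [0,0,0.18],"spin": 0,"jaw": 0.2}
  ]
}}

```text
time: 11.9
tool_pos: [0.4731, -0.1287, 0.064]
tool_rot: [-3.142, 0.0, 1.851]
contact_force: [-0.0, -0.4, -1.4]
opening: 0.0296
grip_force: 34.8
```

{"api": "send_rows", "payload": {
  "targets": [
    {"translation": [0,0,0.05],"spin": 0,"jaw": 0.2},
    {"translation": [0,0,0.1],"spin": 0,"jaw": 0.2},
    {"translation": [0,0,0.1],"spin": 0,"jaw": 0.2},
    {"translation": [0,0,0.1],"spin": 0,"jaw": 0.2},
    {"translation": [0,0,0.1],"spin": 0,"jaw": 0.2}
  ]
}}

```text
time: 12.4
tool_pos: [0.4731, -0.1288, 0.0639]
tool_rot: [3.141, 0.0, 1.851]
contact_force: [-2.7, 0.7, 7.7]
opening: 0.0299
grip_force: 34.8
```

{"api": "send_rows", "payload": {
  "targets": [
    {"translation": [0,0,-0.06],"spin": 0,"jaw": 0.2},
    {"translation": [0,0,-0.06],"spin": 0,"jaw": 0.6},
    {"translation": [0,0,-0.06],"spin": 0,"jaw": 0.6},
    {"translation": [0,0,-0.06],"spin": 0,"jaw": 0.6},
    {"translation": [0,0,-0.06],"spin": 0,"jaw": 0.6}
  ]
}}

```text
time: 12.9
tool_pos: [0.473, -0.1287, 0.0636]
tool_rot: [-3.141, -0.0, 1.851]
contact_force: [-0.2, 0.4, 0.4]
opening: 0.0539
grip_force: 0.0
```

{"api": "send_rows", "payload": {
  "targets": [
    {"translation": [0,0,-1.5],"spin": 0,"jaw": 0.8},
    {"translation": [0,0,-3.5],"spin": 0,"jaw": 1},
    {"translation": [0,0,-6],"spin": 0,"jaw": 1},
    {"translation": [0,0,-9],"spin": 0,"jaw": 1},
    {"translation": [0,0,-13],"spin": 0,"jaw": 1}
  ]
}}

```text
time: 13.4
tool_pos: [0.4721, -0.1284, 0.1937]
tool_rot: [-3.139, -0.002, 1.851]
contact_force: [0.5, -0.6, -0.2]
opening: 0.0896
grip_force: 0.0
```

```bash
python3 - <<'E'
from h import *
plan([.4512,-.2396,.19],8.8)
im,P=wrist('w6',.093,(.473,-.129),.035)
E
```

```text
t13.40 [ 0.4721 -0.1284  0.1937] yaw 106.1 shift cm [-10.11  -5.08   0.36] spin 97.3 q [-0.42  0.31  1.67 -0.    1.17 -0.7 ] op 0.0896 F [ 0.5 -0.6 -0.2]
n 1310 z 0.0929 ((473.4065856933594, -129.01162719726562), (29.552881240844727, 29.824596405029297), 15.625495910644531)
```

{"api": "send_rows", "payload": {
  "targets": [
    {"translation": [-2.5,-1.3,0],"spin": 8.5,"jaw": 1},
    {"translation": [-5,-2.6,0],"spin": 17,"jaw": 1},
    {"translation": [-8,-4,0],"spin": 25.5,"jaw": 1},
    {"translation": [-10.1,-5.1,0],"spin": 34,"jaw": 1},
    {"translation": [-10.1,-5.1,0],"spin": 42.5,"jaw": 1}
  ]
}}

```text
time: 13.95
tool_pos: [0.4514, -0.2427, 0.1934]
tool_rot: [3.141, 0.001, 1.1]
contact_force: [0.8, 0.9, -0.2]
opening: 0.0918
grip_force: 0.0
```

{"api": "send_rows", "payload": {
  "targets": [
    {"translation": [0,0,0],"spin": 8.5,"jaw": 1},
    {"translation": [0,0,0],"spin": 17,"jaw": 1},
    {"translation": [0,0,0],"spin": 25.5,"jaw": 1},
    {"translation": [0,0,0],"spin": 34,"jaw": 1},
    {"translation": [0,0,0],"spin": 42.5,"jaw": 1}
  ]
}}

```text
time: 14.45
tool_pos: [0.4519, -0.2399, 0.1934]
tool_rot: [-3.141, 0.0, 0.362]
contact_force: [0.3, -0.8, -0.0]
opening: 0.0916
grip_force: 0.0
```

{"api": "send_rows", "payload": {
  "targets": [
    {"translation": [0,0,0],"spin": 8.3,"jaw": 1},
    {"translation": [0,0,0],"spin": 12.3,"jaw": 1},
    {"translation": [0,0,0],"spin": 12.3,"jaw": 1},
    {"translation": [0,0,0],"spin": 12.3,"jaw": 1},
    {"translation": [0,0,0],"spin": 12.3,"jaw": 1}
  ]
}}

```text
time: 14.95
tool_pos: [0.452, -0.2399, 0.1936]
tool_rot: [3.142, 0.0, 0.155]
contact_force: [0.0, 0.2, 0.7]
opening: 0.0917
grip_force: 0.0
```

```bash
python3 - <<'E'
from h import *
im,P=wrist('w7',.093,(.451,-.2396),.035)
plan([.4512,-.2396,.0625],8.8)
E
```

```text
n 1302 z 0.0929 ((451.6494445800781, -239.50746154785156), (29.389415740966797, 29.83106803894043), 8.829951286315918)
t15.00 [ 0.452  -0.2399  0.1937] yaw 8.8 shift cm [-0.07 -0.04 13.12] spin 0.0 q [-0.64  0.35  1.61 -0.    1.18  0.78] op 0.0919 F [-0.3  0.6 -0.1]
```

{"api": "send_rows", "payload": {
  "targets": [
    {"translation": [0,0,3],"spin": 0,"jaw": 1},
    {"translation": [0,0,6],"spin": 0,"jaw": 1},
    {"translation": [0,0,9],"spin": 0,"jaw": 1},
    {"translation": [0,0,11.5],"spin": 0,"jaw": 0.8},
    {"translation": [0,0,12.9],"spin": 0,"jaw": 0.6}
  ]
}}

```text
time: 15.5
tool_pos: [0.4511, -0.2393, 0.0627]
tool_rot: [-3.14, 0.002, 0.154]
contact_force: [0.1, 0.7, -0.2]
opening: 0.0804
grip_force: 0.0
```

{"api": "send_rows", "payload": {
  "force": 35,
  "targets": [
    {"translation": [0,0,0],"spin": 0,"jaw": 0.2},
    {"translation": [0,0,0],"spin": 0,"jaw": 0.2},
    {"translation": [0,0,0],"spin": 0,"jaw": 0.2},
    {"translation": [0,0,0],"spin": 0,"jaw": 0.2},
    {"translation": [0,0,0],"spin": 0,"jaw": 0.2}
  ]
}}

```text
time: 16.0
tool_pos: [0.4524, -0.2401, 0.0655]
tool_rot: [3.14, -0.001, 0.153]
contact_force: [-0.5, 1.7, 1.7]
opening: 0.0403
grip_force: 0.9
```

{"api": "send_rows", "payload": {
  "targets": [
    {"translation": [0,0,0],"spin": 0,"jaw": 0.2},
    {"translation": [0,0,0],"spin": 0,"jaw": 0.2},
    {"translation": [0,0,0],"spin": 0,"jaw": 0.2},
    {"translation": [0,0,0],"spin": 0,"jaw": 0.2},
    {"translation": [0,0,0],"spin": 0,"jaw": 0.2}
  ]
}}

```text
time: 16.5
tool_pos: [0.4521, -0.2399, 0.0649]
tool_rot: [3.141, -0.0, 0.153]
contact_force: [-0.3, 0.7, 2.8]
opening: 0.0301
grip_force: 34.6
```

```bash
python3 - <<'E'
from h import *
plan([.5355,.152,.21],8.8)
E
```

```text
t16.50 [ 0.4521 -0.2399  0.0649] yaw 8.8 shift cm [ 14.22 -37.46 -14.51] spin -0.0 q [-0.64  0.51  1.77 -0.    0.86  0.78] op 0.0301 F [-0.3  0.7  2.8]
```

{"api": "send_rows", "payload": {
  "targets": [
    {"translation": [0,0,-1.5],"spin": 0,"jaw": 0.2},
    {"translation": [0,0,-4.5],"spin": -8.5,"jaw": 0.2},
    {"translation": [0,0,-8],"spin": -17,"jaw": 0.2},
    {"translation": [0,0,-11.5],"spin": -25.5,"jaw": 0.2},
    {"translation": [0,0,-14.5],"spin": -34,"jaw": 0.2}
  ]
}}

```text
time: 17.0
tool_pos: [0.452, -0.24, 0.2112]
tool_rot: [3.141, 0.0, 0.753]
contact_force: [0.3, -0.9, -1.9]
opening: 0.0298
grip_force: 34.6
```

{"api": "send_rows", "payload": {
  "targets": [
    {"translation": [2,-1.5,0],"spin": -8.5,"jaw": 0.2},
    {"translation": [5.5,-4,0],"spin": -17,"jaw": 0.2},
    {"translation": [9,-6.5,0],"spin": -25.5,"jaw": 0.2},
    {"translation": [12.7,-9,0],"spin": -34,"jaw": 0.2},
    {"translation": [16.4,-11.5,0],"spin": -42.5,"jaw": 0.2}
  ]
}}

```text
time: 17.5
tool_pos: [0.4942, -0.0426, 0.2094]
tool_rot: [-3.141, 0.0, 1.494]
contact_force: [1.1, 0.5, -2.6]
opening: 0.0302
grip_force: 34.6
```

{"api": "send_rows", "payload": {
  "targets": [
    {"translation": [4.5,0.6,0],"spin": -8.5,"jaw": 0.2},
    {"translation": [9,1.2,0],"spin": -17,"jaw": 0.2},
    {"translation": [13.5,1.7,0],"spin": -20.7,"jaw": 0.2},
    {"translation": [17.5,2.3,0],"spin": -20.7,"jaw": 0.2},
    {"translation": [19.9,2.6,0],"spin": -20.7,"jaw": 0.2}
  ]
}}

```text
time: 18.0
tool_pos: [0.5366, 0.1549, 0.209]
tool_rot: [-3.141, -0.0, 1.852]
contact_force: [0.7, -1.1, -2.1]
opening: 0.0303
grip_force: 34.6
```

{"api": "send_rows", "payload": {
  "targets": [
    {"translation": [0,0,0],"spin": 0,"jaw": 0.2},
    {"translation": [0,0,0],"spin": 0,"jaw": 0.2},
    {"translation": [0,0,0],"spin": 0,"jaw": 0.2},
    {"translation": [0,0,0],"spin": 0,"jaw": 0.2},
    {"translation": [0,0,0],"spin": 0,"jaw": 0.2}
  ]
}}

```text
time: 18.5
tool_pos: [0.5367, 0.1511, 0.2098]
tool_rot: [-3.142, 0.0, 1.848]
contact_force: [0.2, -0.3, -1.5]
opening: 0.0301
grip_force: 34.6
```

```bash
python3 - <<'E'
from h import *
plan([.5356,.1523,.179],106)
im,P=wrist('w8',.24,(.5356,.1523),.035)
z=np.load('pics/w2.npz');Q=cloud(z['d'],z['K'],z['T'])
# circle of the well rim, before and now: points below pump top near it
for A in (Q,P):
    m=(abs(A[...,2]-.085)<.004)&(np.hypot(A[...,0]-.535,A[...,1]-.152)<.13); print(m.sum(),cv2.minAreaRect((A[m][:,:2]*1000).astype(np.float32)))
E
```

```text
t18.50 [0.5367 0.1511 0.2098] yaw 105.9 shift cm [ 0.14 -0.07  3.08] spin -0.1 q [ 0.14  0.42  1.46 -0.    1.27 -0.14] op 0.0301 F [ 0.2 -0.3 -1.5]
n 2737 z 0.2382 ((536.2266235351562, 156.49220275878906), (51.891990661621094, 14.965367317199707), 16.34111213684082)
31342 ((533.3101806640625, 153.2288055419922), (160.66429138183594, 206.41563415527344), 46.7502326965332)
27217 ((533.337646484375, 153.15110778808594), (160.6025390625, 206.2569580078125), 46.7429084777832)
```

View pics/w8.png

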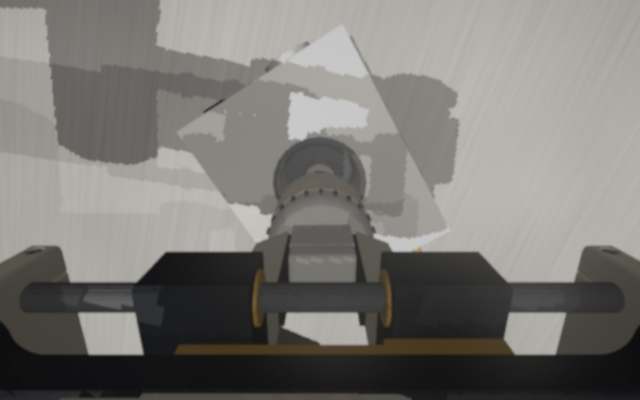

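The well and the stem head show at (320,170), directly in line with the held filter at column 321, and the pump has not moved. I'll lower to just above the stem, then average the pose.

{"api": "send_rows", "payload": {
  "targets": [
    {"translation": [0.1,-0.05,1],"spin": 0,"jaw": 0.2},
    {"translation": [0.1,-0.05,2.5],"spin": 0,"jaw": 0.2},
    {"translation": [0.1,-0.05,4],"spin": 0,"jaw": 0.2},
    {"translation": [0.1,-0.05,5.3],"spin": 0,"jaw": 0.2},
    {"translation": [0.1,-0.05,5.3],"spin": 0,"jaw": 0.2}
  ]
}}

```text
time: 19.05
tool_pos: [0.5344, 0.1525, 0.1543]
tool_rot: [-3.137, -0.001, 1.849]
contact_force: [-0.1, -0.2, -1.0]
opening: 0.0302
grip_force: 34.6
```

```bash
cat >> h.py <<'E'
def avg(n=6):
    a=[]
    for i in range(n): read_camera('wrist'); s=monitor.observe(); a.append(np.r_[s['tool_pos'],s['contact_force'],s['tool_rot'][2]])
    a=np.array(a); print('mean',a.mean(0).round(4),'sd',a.std(0).round(4)); return a.mean(0)
E
python3 - <<'E'
from h import *
avg()
plan([.5356,.1523,.102],106)
E
```

```text
mean [ 0.536   0.1529  0.1569  0.0083 -0.2457 -1.2465  1.8494] sd [4.000e-04 1.000e-04 7.000e-04 3.641e-01 8.704e-01 2.659e-01 1.000e-04]
t19.35 [0.5363 0.153  0.1574] yaw 106.0 shift cm [-0.04 -0.09  5.54] spin -0.0 q [ 0.14  0.46  1.54 -0.    1.14 -0.14] op 0.0304 F [-0.3 -0.5 -0.8]
```

{"api": "send_rows", "payload": {
  "targets": [
    {"translation": [-0.05,-0.05,0.4],"spin": 0,"jaw": 0.2},
    {"translation": [-0.05,-0.05,0.8],"spin": 0,"jaw": 0.2},
    {"translation": [-0.05,-0.05,1.1],"spin": 0,"jaw": 0.2},
    {"translation": [-0.05,-0.05,1.4],"spin": 0,"jaw": 0.2},
    {"translation": [-0.05,-0.05,1.7],"spin": 0,"jaw": 0.2}
  ]
}}

```text
time: 19.85
tool_pos: [0.5356, 0.1524, 0.1396]
tool_rot: [3.141, -0.0, 1.849]
contact_force: [-2.3, 1.9, 6.4]
opening: 0.0303
grip_force: 34.6
```

{"api": "send_rows", "payload": {
  "targets": [
    {"translation": [0,0,0.2],"spin": 0,"jaw": 0.2},
    {"translation": [0,0,0.4],"spin": 0,"jaw": 0.2},
    {"translation": [0,0,0.6],"spin": 0,"jaw": 0.2},
    {"translation": [0,0,0.8],"spin": 0,"jaw": 0.2},
    {"translation": [0,0,0.8],"spin": 0,"jaw": 0.2}
  ]
}}

```text
time: 20.35
tool_pos: [0.535, 0.1531, 0.1313]
tool_rot: [-3.141, -0.001, 1.85]
contact_force: [-3.1, 5.6, -0.0]
opening: 0.0298
grip_force: 34.6
```

{"api": "send_rows", "payload": {
  "targets": [
    {"translation": [0.05,-0.02,0.2],"spin": 0,"jaw": 0.2},
    {"translation": [0.05,-0.02,0.5],"spin": 0,"jaw": 0.2},
    {"translation": [0.05,-0.02,0.8],"spin": 0,"jaw": 0.2},
    {"translation": [0.05,-0.02,1.1],"spin": 0,"jaw": 0.2},
    {"translation": [0.05,-0.02,1.4],"spin": 0,"jaw": 0.2}
  ]
}}

```text
time: 20.85
tool_pos: [0.5349, 0.1532, 0.1175]
tool_rot: [-3.141, -0.001, 1.85]
contact_force: [-3.0, 4.5, 2.8]
opening: 0.0301
grip_force: 34.6
```

```bash
python3 - <<'E'
from h import *
avg()
plan([.5356,.1523,.102],106)
E
```

```text
mean [ 0.5348  0.1532  0.117  -1.8982  5.6482 -0.6515  1.8495] sd [0.     0.     0.     0.4713 0.4295 0.7731 0.    ]
t21.15 [0.5347 0.1532 0.117 ] yaw 106.0 shift cm [-0.12  0.06  1.5 ] spin -0.0 q [ 0.14  0.51  1.59  0.    1.05 -0.14] op 0.03 F [-2.5  5.6 -0.2]
```

{"api": "send_rows", "payload": {
  "targets": [
    {"translation": [0.08,-0.02,0.2],"spin": 0,"jaw": 0.2},
    {"translation": [0.08,-0.02,0.4],"spin": 0,"jaw": 0.2},
    {"translation": [0.08,-0.02,0.6],"spin": 0,"jaw": 0.2},
    {"translation": [0.08,-0.02,0.6],"spin": 8.5,"jaw": 0.2},
    {"translation": [0.08,-0.02,0.6],"spin": 17,"jaw": 0.2}
  ]
}}

```text
time: 21.65
tool_pos: [0.5348, 0.1533, 0.1112]
tool_rot: [-3.141, 0.0, 1.547]
contact_force: [-0.7, 3.3, -1.7]
opening: 0.0298
grip_force: 34.6
```

{"api": "send_rows", "payload": {
  "targets": [
    {"translation": [0,0,0.05],"spin": -8.5,"jaw": 0.2},
    {"translation": [0,0,0.1],"spin": -17,"jaw": 0.2},
    {"translation": [0,0,0.15],"spin": -25.5,"jaw": 0.2},
    {"translation": [0,0,0.2],"spin": -34,"jaw": 0.2},
    {"translation": [0,0,0.2],"spin": -25.5,"jaw": 0.2}
  ]
}}

```text
time: 22.15
tool_pos: [0.5341, 0.1533, 0.109]
tool_rot: [-3.14, -0.0, 2.007]
contact_force: [-2.1, 2.4, -1.6]
opening: 0.0301
grip_force: 34.6
```

```bash
python3 - <<'E'
from h import *
avg(3)
E
```

```text
mean [ 0.5343  0.1533  0.109  -2.5344  3.9261 -2.7462  1.994 ] sd [0.     0.     0.     0.1039 0.4907 0.5284 0.0053]
```

{"api": "send_rows", "payload": {
  "targets": [
    {"translation": [0,0,0.06],"spin": 8.5,"jaw": 0.2},
    {"translation": [0,0,0.12],"spin": 17,"jaw": 0.2},
    {"translation": [0,0,0.18],"spin": 25.5,"jaw": 0.2},
    {"translation": [0,0,0.22],"spin": 17,"jaw": 0.2},
    {"translation": [0,0,0.22],"spin": 8.5,"jaw": 0.2}
  ]
}}

```text
time: 22.8
tool_pos: [0.5351, 0.1537, 0.1075]
tool_rot: [3.141, -0.0, 1.857]
contact_force: [-1.2, 4.3, 0.5]
opening: 0.0301
grip_force: 34.6
```

{"api": "send_rows", "payload": {
  "targets": [
    {"translation": [0,0,0.06],"spin": -8.5,"jaw": 0.2},
    {"translation": [0,0,0.12],"spin": -17,"jaw": 0.2},
    {"translation": [0,0,0.18],"spin": -8.5,"jaw": 0.2},
    {"translation": [0,0,0.2],"spin": 0,"jaw": 0.2},
    {"translation": [0,0,0.2],"spin": 8.5,"jaw": 0.2}
  ]
}}

```text
time: 23.3
tool_pos: [0.5349, 0.1535, 0.1063]
tool_rot: [3.141, 0.0, 1.698]
contact_force: [-3.5, 3.3, 5.6]
opening: 0.03
grip_force: 34.7
```

{"api": "send_rows", "payload": {
  "targets": [
    {"translation": [0,0,0.05],"spin": 8.5,"jaw": 0.2},
    {"translation": [0,0,0.1],"spin": 0,"jaw": 0.2},
    {"translation": [0,0,0.15],"spin": -8.5,"jaw": 0.2},
    {"translation": [0,0,0.15],"spin": -17,"jaw": 0.2},
    {"translation": [0,0,0.15],"spin": -25.5,"jaw": 0.2}
  ]
}}

```text
time: 23.8
tool_pos: [0.5344, 0.1539, 0.1051]
tool_rot: [3.141, -0.001, 2.154]
contact_force: [-6.5, 4.5, 8.4]
opening: 0.03
grip_force: 34.7
```

```bash
python3 - <<'E'
from h import *
avg(3)
E
```

```text
mean [ 0.5343  0.1534  0.1049 -5.8483  2.3708  8.0226  2.1559] sd [0.000e+00 1.000e-04 1.000e-04 4.386e-01 6.037e-01 6.012e-01 5.400e-03]
```

{"api": "send_rows", "payload": {
  "targets": [
    {"translation": [0,-0.03,0.05],"spin": 8.5,"jaw": 0.2},
    {"translation": [0,-0.03,0.08],"spin": 17,"jaw": 0.2},
    {"translation": [0,-0.03,0.1],"spin": 25.5,"jaw": 0.2},
    {"translation": [0,-0.03,0.1],"spin": 34,"jaw": 0.2},
    {"translation": [0,-0.03,0.1],"spin": 25.5,"jaw": 0.2}
  ]
}}

```text
time: 24.45
tool_pos: [0.5346, 0.1535, 0.1034]
tool_rot: [3.141, -0.0, 1.694]
contact_force: [-2.9, 4.2, 2.3]
opening: 0.0298
grip_force: 34.8
```

{"api": "send_rows", "payload": {
  "targets": [
    {"translation": [0,0,0.03],"spin": -8.5,"jaw": 0.2},
    {"translation": [0,0,0.06],"spin": -17,"jaw": 0.2},
    {"translation": [0,0,0.06],"spin": -25.5,"jaw": 0.2},
    {"translation": [0,0,0.06],"spin": -17,"jaw": 0.2},
    {"translation": [0,0,0.06],"spin": -8.5,"jaw": 0.2}
  ]
}}

```text
time: 24.95
tool_pos: [0.5345, 0.1532, 0.1025]
tool_rot: [-3.142, 0.0, 1.848]
contact_force: [-2.5, 3.0, 0.9]
opening: 0.0303
grip_force: 34.9
```

```bash
python3 - <<'E'
from h import *
avg(3)
E
```

```text
mean [ 0.5345  0.1533  0.1024 -2.2665  3.8222  0.7662  1.8475] sd [0.     0.     0.     0.5283 0.2934 0.0826 0.0064]
```

{"api": "send_rows", "payload": {
  "targets": [
    {"translation": [0,0,0.05],"spin": -8.5,"jaw": 0.2},
    {"translation": [0,0,0.1],"spin": -17,"jaw": 0.2},
    {"translation": [0,0,0.1],"spin": -8.5,"jaw": 0.2},
    {"translation": [0,0,0.1],"spin": 0,"jaw": 0.2},
    {"translation": [0,0,0.1],"spin": 8.5,"jaw": 0.2}
  ]
}}

```text
time: 25.6
tool_pos: [0.5342, 0.1531, 0.1016]
tool_rot: [-3.141, 0.0, 1.702]
contact_force: [-3.1, 3.3, 1.8]
opening: 0.0299
grip_force: 34.9
```

{"api": "send_rows", "payload": {
  "targets": [
    {"translation": [0,0,0.03],"spin": 8.5,"jaw": 0.2},
    {"translation": [0,0,0.06],"spin": 0,"jaw": 0.2},
    {"translation": [0,0,0.06],"spin": -8.5,"jaw": 0.2},
    {"translation": [0,0,0.06],"spin": -17,"jaw": 0.2},
    {"translation": [0,0,0.06],"spin": -25.5,"jaw": 0.2}
  ]
}}

```text
time: 26.1
tool_pos: [0.534, 0.1534, 0.1015]
tool_rot: [-3.141, -0.001, 2.157]
contact_force: [-8.4, 3.1, 8.5]
opening: 0.0299
grip_force: 34.9
```

```bash
python3 - <<'E'
from h import *
avg(3)
E
```

```text
mean [ 0.5341  0.1532  0.1016 -6.3536  3.1708  7.2239  2.1588] sd [1.000e-04 0.000e+00 0.000e+00 5.811e-01 5.365e-01 1.836e-01 5.400e-03]
```

{"api": "send_rows", "payload": {
  "targets": [
    {"translation": [0,0,0.04],"spin": 8.5,"jaw": 0.2},
    {"translation": [0,0,0.07],"spin": 17,"jaw": 0.2},
    {"translation": [0,0,0.07],"spin": 25.5,"jaw": 0.2},
    {"translation": [0,0,0.07],"spin": 34,"jaw": 0.2},
    {"translation": [0,0,0.07],"spin": 25.5,"jaw": 0.2}
  ]
}}

```text
time: 26.75
tool_pos: [0.5344, 0.1535, 0.1014]
tool_rot: [3.141, -0.0, 1.697]
contact_force: [-7.5, 3.7, 12.3]
opening: 0.0299
grip_force: 34.9
```

{"api": "send_rows", "payload": {
  "targets": [
    {"translation": [0,0,0],"spin": -8.5,"jaw": 0.2},
    {"translation": [0,0,0],"spin": -17,"jaw": 0.2},
    {"translation": [0,0,0],"spin": -25.5,"jaw": 0.2},
    {"translation": [0,0,0],"spin": -17,"jaw": 0.2},
    {"translation": [0,0,0],"spin": -8.5,"jaw": 0.2}
  ]
}}

```text
time: 27.25
tool_pos: [0.5345, 0.153, 0.1015]
tool_rot: [3.141, 0.001, 1.851]
contact_force: [-6.1, 1.7, 10.7]
opening: 0.0296
grip_force: 35.0
```

```bash
python3 - <<'E'
from h import *
avg(3)
E
```

```text
mean [ 0.5345  0.1532  0.1015 -6.6664  3.1147 11.2279  1.8488] sd [0.     0.     0.     0.5094 0.236  0.3552 0.0052]
```

Two full strokes at 11–12 N gave no further travel, so it is home. I'll unload, release, retreat and verify.

{"api": "send_rows", "payload": {
  "targets": [
    {"translation": [0,0,-0.06],"spin": 0,"jaw": 0.2},
    {"translation": [0,0,-0.12],"spin": 0,"jaw": 0.2},
    {"translation": [0,0,-0.12],"spin": 0,"jaw": 0.6},
    {"translation": [0,0,-0.12],"spin": 0,"jaw": 0.7},
    {"translation": [0,0,-0.12],"spin": 0,"jaw": 0.8}
  ]
}}

```text
time: 27.9
tool_pos: [0.5355, 0.1527, 0.1014]
tool_rot: [3.14, 0.001, 1.852]
contact_force: [0.2, -0.2, -0.4]
opening: 0.0492
grip_force: 0.0
```

{"api": "send_rows", "payload": {
  "targets": [
    {"translation": [0,0,0],"spin": 0,"jaw": 1},
    {"translation": [0,0,-1],"spin": 0,"jaw": 1},
    {"translation": [0,0,-4],"spin": 0,"jaw": 1},
    {"translation": [0,0,-8],"spin": 0,"jaw": 1},
    {"translation": [0,0,-13],"spin": 0,"jaw": 1}
  ]
}}

```text
time: 28.4
tool_pos: [0.5338, 0.1529, 0.2321]
tool_rot: [-3.139, 0.0, 1.85]
contact_force: [0.7, -0.1, 0.2]
opening: 0.0886
grip_force: 0.0
```

```bash
python3 - <<'E'
from h import *
avg(4)
im,P=wrist('w9',.13,(.535,.152),.035)
m=(abs(P[...,2]-.085)<.004)&(np.hypot(P[...,0]-.535,P[...,1]-.152)<.13); print(m.sum(),cv2.minAreaRect((P[m][:,:2]*1000).astype(np.float32)))
cv2.imwrite('pics/w9c.png',cv2.resize(im[100:280,200:440],(720,540),interpolation=cv2.INTER_CUBIC)[...,::-1])
E
```

```text
mean [ 5.369e-01  1.535e-01  2.376e-01  1.124e+00 -5.000e-04  1.511e+00
  1.850e+00] sd [1.1000e-03 2.0000e-04 3.4000e-03 1.2348e+00 2.6420e-01 2.9478e+00
 1.0000e-04]
n 1270 z 0.13 ((536.0966796875, 151.0931854248047), (29.905231475830078, 30.105798721313477), 15.649678230285645)
30578 ((533.167236328125, 153.14028930664062), (160.91441345214844, 206.30282592773438), 46.73113250732422)
```

View pics/w9c.png

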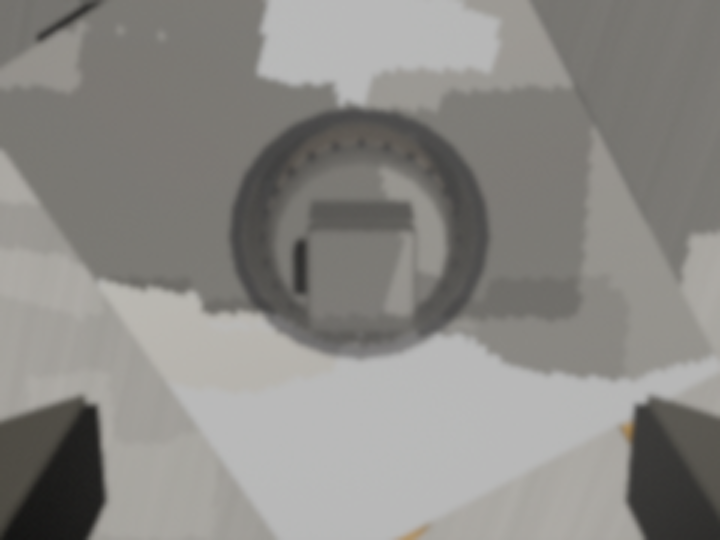

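The new filter's block top is at 0.130 m, the same as the used filter read when home. Its button stands proud at (300,265), as wide as the used one's was, and the pump has not moved.

```bash
python3 -c "
from cell import job
print(job.hand_in())"
```

```text
the job is handed in; nothing more can be done
None
```

The filter change is done and handed in at about 29 s: the used filter stands upright on the mat beside the new one's old spot, and the new filter is fully home with its button out. The pump measured unmoved, and I kept the arm clear of the rack, dishes and bottle but did not re-check them at the end.

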